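Tidy the armrest shelf after game night

ROBOT

A 6-joint arm with a two-finger parallel gripper is mounted at the origin on the work surface. World frame = base frame: x ahead of the robot, y to its left, z up, the work surface at z = 0. Lengths are in mm, angles in degrees, forces in N, time in s.
With the tool pointing down it reaches from about 300 to 850 mm from the base axis. Payload 4.2 kg.
Tool frame: the origin (TCP) lies on the centre line of the jaws, within the pads' length; the fingertips stand 14 mm ahead of it and the grasp point (between the pads) lies 5 mm behind it; z points along the fingers, y is the direction in which the jaws open and shut (so a half turn about z gives the same grasp; the last joint's range is limited). The gripper opens to 91 mm and grips with 3 to 60 N. Pads are 32 mm wide; open, the fingers measure 118 mm over their backs; the gripper's body (76 mm by 178 mm) begins 60 mm behind the grasp point.
Start: joints at [-68.182, 18.312, 89.639, -0, 72.044, -1.146], TCP at [224.343, -529.445, 227.976] pointing down, gripper open.
Joint ranges: [-177.97, 177.97], [-48.28, 115.42], [12.27, 149.76], [-77.06, 257.06], [2.81, 150.46], [-146.56, 146.56]. Speed limits (degrees/s): [147.25, 147.25, 180, 180, 180, 180].

INTERFACE

Orientations are given as [roll, pitch, yaw] about the fixed x, y, z axes, in that order (R = Rz(yaw) Ry(pitch) Rx(roll)).
In Python, from workcell import env gives the robot as it stands.
- The arm moves only by the tool play_rows, never from a script. Its argument "increments" is a list of rows, each a list of 5 numbers: the shift along the world's x, y, z in mm, then the turn about the world's z in degrees, then the closure, from 0 (fully open) to 1 (shut). In form: [[x, y, z, yaw, fingers], ...]. A call has 1 to 20 rows; each row shifts and turns the commanded pose from where the row before left it; what a row does not reach is not made up. A row lasts 1/8 s, in which the tool goes at most 62.5 mm and 10.7 degrees, less where a joint would pass 70% of its speed; a pose out of reach is approached as far as the arm can. A call is refused whole if a number of a shift passes 62.5 or a number of a turn 10.7, either way. A call with a gripper value outside its range is refused whole. The fingers move at their own pace and stop on an object; "newtons" is the grip in N (left out, the last holds). Time passes only in rows, so rows that do not move let the fingers close. It gives the time, the measured TCP pose, the force and the opening at its end, in the units of the state.
- env.state(): the state, without advancing time (a new reading comes with each control period).
- env.grab_frame(name): name is "side" or "top" or "wrist"; returns the picture (384x512x3 uint8, red, green, blue); there is no depth.
- env.calibration(name): a dict with "fx", "fy", "cx", "cy" (pixels), "R" (3x3) and "t" (3): a world point X has camera coordinates R X + t; the wrist camera has in their place "hand_eye" (4x4, takes a point from camera to tool coordinates, whose origin is the TCP and whose axes are the flange's). Camera axes: x right, y down, z forward; pixel columns grow to the right and rows downward; lengths in mm; the calibration is good to about 2 mm. The wrist camera is an equidistant fisheye: a pixel r from the principal point sees the ray r / f radians off the axis. A picture is of the moment at which its call begins: read the wrist's pose just before it. calibration takes no time and is no camera call.
- env.job_done(): hands the job in, once; it reports no verdict.
The state is a dict: "time_s": time; "qpos": joint angles; "qvel": joint speeds; "effort": joint torques, N m; "ee_pos": TCP position; "ee_rot": TCP orientation; "force": force on the tool from outside, world axes, zero at the start; "torque": the same for the moment, N m; "gripper_width": finger opening in mm.
Only numpy, scipy, OpenCV 4.12 (cv2) and the standard library are available. Lean on these libraries where they do the work, as an engineer would, in place of code of your own. Each camera call takes 0.05 s, during which the arm holds its last target.

TASK

Tidy the shelf: lay the long remote face up in the long white dock, the short remote face up in the short white dock, the yellow bottle cap opener flat in the cork-lined tray, and stand the glass dice cup upright in the middle of the steel coaster. Each must lie fully down in its own bay, either way round; set the things down rather than dropping them, do not tip the cup over, and leave the two dice where they lie. Any order will do.

Things in the scene. Friction and masses are not known exactly. Their poses are not given: they have to be found in the camera images.
- tv_remote_mid (a point): Long matte black remote, 140 x 40 x 20 mm (length, width, height), lying face up on the shelf, keys on top, 90 to 160 g. The point is its centre, 10 mm above its underside. Its x axis runs along its length, z is up. Loose; goes in the long dock.
- mini_remote_mid (a point): Short matte black remote, 92 x 36 x 18 mm, lying face up, 50 to 90 g. The point is its centre, 9 mm above its underside. Its x axis runs along its length, z is up. Loose; goes in the short dock.
- opener_mid (a point): Yellow plastic bottle cap opener lying flat, 104 mm long and 12 mm thick: a handle 26 mm wide from x = -52 to +18 mm and a squared ring head 36 mm wide from x = +18 to +52 mm. The point is the middle of its length (on the handle), 6 mm above its underside. Its x axis runs along its length, z is up. Loose, 35 to 65 g; goes in the cork-lined tray.
- dice_cup_mid (a point): Clear glass dice cup, open at the top, empty, standing upright, 62 mm tall, 62 mm across the rim, slightly narrower at the foot, wall 4 mm, 120 to 210 g. The point is on its axis half-way up, 31 mm above its foot. z is up. Loose; goes on the coaster.
- tv_dock: Long white plastic remote dock. Bay inside 156 mm long (its x axis) and 56 mm wide (y), floor 4 mm above the shelf, walls 3 mm thick with their rim 12 mm above the shelf; both long walls are left out over the middle 60 mm as a finger gap. Fixed. Origin: underneath the centre of the bay, at shelf height, z up. Beyond its +x end wall is a 16 mm long, 14 mm high block with a small grey release button, which plays no part.
- mini_dock: Short white plastic remote dock. Bay inside 108 mm long (its x axis) and 52 mm wide (y), floor 4 mm above the shelf, walls 3 mm thick with their rim 12 mm above the shelf; both long walls are left out over the middle 60 mm as a finger gap. Fixed. Origin: underneath the centre of the bay, at shelf height, z up. Beyond its +x end wall is a 16 mm long, 14 mm high block with a small grey release button, which plays no part.
- opener_tray: Dark wooden tray with a cork floor. Bay inside 120 mm long (its x axis) and 52 mm wide (y), floor 4 mm above the shelf, walls 3 mm thick with their rim 12 mm above the shelf; both long walls are left out over the middle 60 mm as a finger gap. Fixed. Origin: underneath the centre of the bay, at shelf height, z up. 
- coaster: Flat round stainless steel coaster, 96 mm across, 5 mm thick, fixed. Origin: centre of its underside, at shelf height, z up.
- die_a: White die, 18 mm cube, lying loose among the things on the robot's right (y near -0.22). Not to be moved. Origin: centre of its underside.
- die_b: White die, 18 mm cube, lying loose among the things on the robot's left (y near +0.22). Not to be moved. Origin: centre of its underside.

How it is judged (in metres and radians):
At the end, for the whole second after the job is handed in: Long and short remote each in its dock, opener in the cork-lined tray, all flat down, same side up, centred within 14, 14 and 15 mm, turned under 0.2, 0.28, 0.35 rad (either way round); cup upright on the coaster within 15 mm. Within 4 mm of seated, tilt 0.12 rad. All at rest (horizontal distance between tv_remote_mid and tv_dock below 0.014 m and z of tv_remote_mid in the frame of tv_dock below 0.018 m and angle between each of tv_remote_mid, mini_remote_mid, opener_mid, dice_cup_mid's own z axis and vertical below 0.12 rad and angle between the x axis of tv_remote_mid and the x axis of tv_dock, either way round below 0.2 rad and horizontal distance between mini_remote_mid and mini_dock below 0.014 m and z of mini_remote_mid in the frame of mini_dock below 0.017 m and angle between the x axis of mini_remote_mid and the x axis of mini_dock, either way round below 0.28 rad and horizontal distance between opener_mid and opener_tray below 0.015 m and z of opener_mid in the frame of opener_tray below 0.014 m and angle between the x axis of opener_mid and the x axis of opener_tray, either way round below 0.35 rad and horizontal distance between dice_cup_mid and coaster below 0.015 m and z of dice_cup_mid in the frame of coaster below 0.04 m and linear speed of each of tv_remote, mini_remote, opener, dice_cup below 0.02 m/s and angular speed of each of tv_remote, mini_remote, opener, dice_cup below 0.2 rad/s); the robot touches nothing.
It fails at once if one of the dice is moved more than 15 mm (distance of any of die_a, die_b from where it was at the start of the episode above 0.015 m).
It fails at once if one of the four things is dropped: free of the fingers with its middle more than 65 mm above the shelf ((height (world z) of tv_remote_mid above 0.065 m and contact force between the fingers and tv_remote below 0.01 N) or (height (world z) of mini_remote_mid above 0.065 m and contact force between the fingers and mini_remote below 0.01 N) or (height (world z) of opener_mid above 0.065 m and contact force between the fingers and opener below 0.01 N) or (height (world z) of dice_cup_mid above 0.065 m and contact force between the fingers and dice_cup below 0.01 N)).
It fails at once if the dice cup is tipped over (angle between dice_cup_mid's own z axis and vertical above 0.8 rad).
It also fails if it takes over 102 s, if anything falls off the work surface, if the arm or the gripper's body presses on something with over 40 N, if the wrist force passes 120 N, or if a joint passes its speed limit or range.

## Working session

There is one attempt and no reset: what is moved stays moved. The work goes in short steps, Python scripts to look and compute and a tool call to move; the robot and the scene stay as the last step left them, time stands still between calls to the robot, and variables do not carry over. Pictures are saved under pics/ and viewed, and the job is handed in when it is done.

Besides the shell and the picture viewer there is one more tool, called after "Request:" as name(argument=value, ...) on one line, values as JSON. play_rows: Moves the arm, as the interface text tells. Its arguments: {"type":"object","properties":{"increments":{"type":"array"},"newtons":{"type":"number"}},"required":["increments"]}

```bash
mkdir -p pics; ls; python3 - <<'E'
from workcell import env
import cv2
s=env.state();print(s)
for n in ["top","side","wrist"]:
    im=env.grab_frame(n);cv2.imwrite(f"pics/{n}0.png",im[:,:,::-1]);print(n,env.calibration(n))
E
```

```text
pics
{'time_s': 0.0, 'qpos': array([-6.81818053e+01,  1.83528782e+01,  8.97064855e+01, -2.43184586e-03,
        7.20438898e+01, -1.14613300e+00]), 'qvel': array([-0.01545147,  0.00117252,  0.05539062,  0.04870215, -0.03443697,
        0.00040767]), 'effort': array([-6.98925269e-04, -4.12473428e+01, -2.31974888e+01,  7.26771285e-02,
        4.57122631e-02, -1.24965786e-04]), 'ee_pos': array([ 224.14881407, -528.98921135,  227.10732205]), 'ee_rot': array([-1.79896721e+02,  2.46256721e-04,  2.29650797e+01]), 'force': array([ 0.00227315, -0.48719568, -1.2865579 ]), 'torque': array([-0.01040182,  0.04300117, -0.00044992]), 'gripper_width': 91.46091713716149}
top {'fx': 453.231066347332, 'fy': 453.231066347332, 'cx': 265.0960868050313, 'cy': 190.32041695006714, 'R': array([[-0.02370873, -0.99950055, -0.02089371],
       [-0.99830119,  0.02478258, -0.05273109],
       [ 0.05322255,  0.01960803, -0.99839015]]), 't': array([  26.10212389,  536.42812383, 1040.72886442])}
side {'fx': 402.3578604962434, 'fy': 402.3578604962434, 'cx': 251.63722936534995, 'cy': 185.83666156194607, 'R': array([[-0.93582662, -0.35182598, -0.02114278],
       [-0.17158984,  0.50716939, -0.84459229],
       [ 0.30787248, -0.78676406, -0.53499238]]), 't': array([486.68480406, 144.92025335, 758.3379441 ])}
wrist {'fx': 297.3186396354542, 'fy': 297.3186396354542, 'cx': 258.7765736039401, 'cy': 188.3680504748899, 'hand_eye': array([[-7.85575453e-04, -9.62873109e-01, -2.69953253e-01,
         7.54123541e+01],
       [ 9.99999691e-01, -7.47038495e-04, -2.45494104e-04,
         7.81323747e-02],
       [ 3.47141991e-05, -2.69953362e-01,  9.62873398e-01,
        -1.56553485e+02],
       [ 0.00000000e+00,  0.00000000e+00,  0.00000000e+00,
         1.00000000e+00]])}
```

View pics/top0.png

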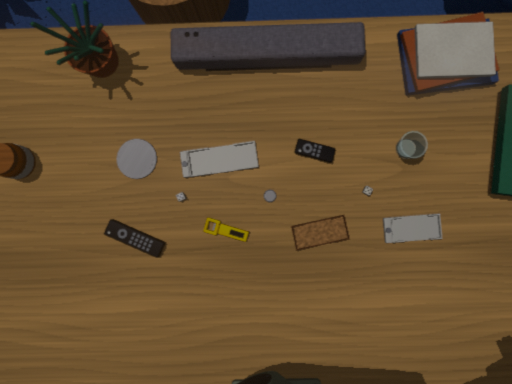

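View pics/side0.png

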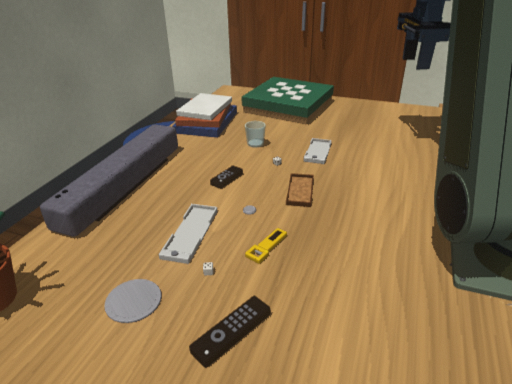

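View pics/wrist0.png

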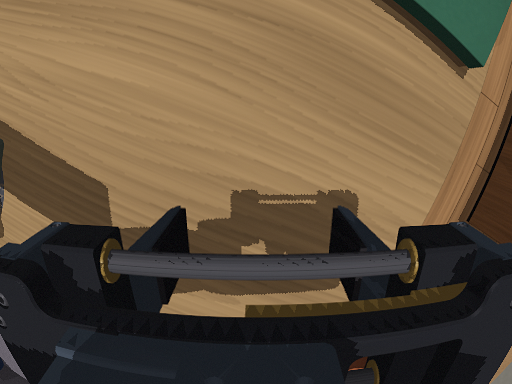

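```bash
cat > h.py <<'E'
from workcell import env
import numpy as np,cv2
from scipy.spatial.transform import Rotation as Ro
def px2w(n,uv,z):
    c=env.calibration(n);uv=np.atleast_2d(uv).astype(float)
    d=np.c_[(uv[:,0]-c['cx'])/c['fx'],(uv[:,1]-c['cy'])/c['fy'],np.ones(len(uv))]
    R=np.array(c['R']);o=-R.T@c['t'];d=d@R
    return (o+d*((z-o[2])/d[:,2])[:,None])
def wr2w(uv,z,st):
    c=env.calibration('wrist');uv=np.atleast_2d(uv).astype(float)
    p=(uv-[c['cx'],c['cy']])/c['fx'];r=np.linalg.norm(p,axis=1)+1e-9
    d=np.c_[p*(np.sin(r)/r)[:,None],np.cos(r)]
    T=np.eye(4);T[:3,:3]=Ro.from_euler('xyz',st['ee_rot'],degrees=True).as_matrix();T[:3,3]=st['ee_pos']
    T=T@c['hand_eye'];d=d@T[:3,:3].T;o=T[:3,3]
    return (o+d*((z-o[2])/d[:,2])[:,None])
E
python3 - <<'E'
import cv2
im=cv2.imread('pics/top0.png')[120:280,90:470]
cv2.imwrite('pics/crop_a.png',cv2.resize(im[:,:190],None,fx=4,fy=3.75*4/3.75,interpolation=cv2.INTER_CUBIC)[:600])
cv2.imwrite('pics/crop_b.png',cv2.resize(im[:,190:],None,fx=4,fy=4,interpolation=cv2.INTER_CUBIC)[:600])
E
```

```text
(no output)
```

View pics/crop_a.png

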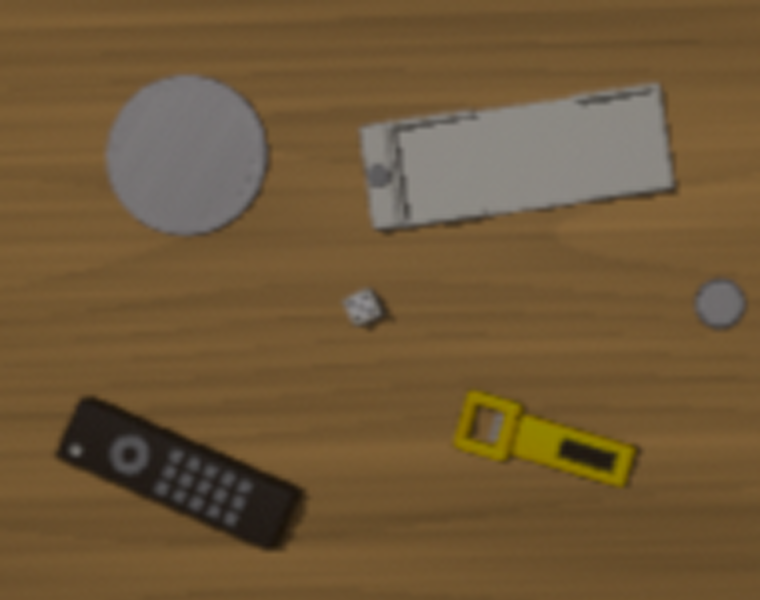

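View pics/crop_b.png

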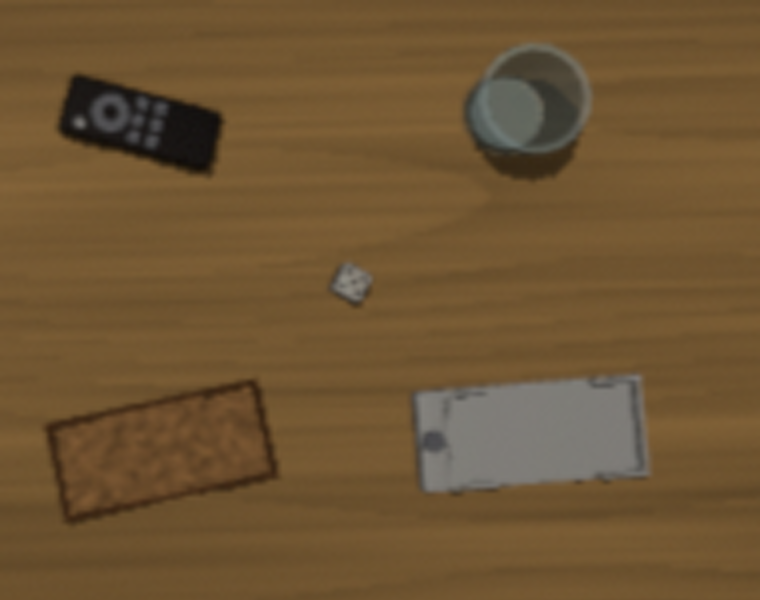

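```bash
python3 - <<'E'
from h import *
A=(90,120);B=(280,120)
def P(c,off,z): return px2w('top',np.array(c)/4-.375+off,z)
def rect(n,c,off,z):
    w=P(c,off,z); r=w.mean(0)
    L=((w[1]-w[0])+(w[2]-w[3]))/2; W=((w[3]-w[0])+(w[2]-w[1]))/2
    print(n,r[:2].round(1),'L',np.linalg.norm(L).round(1),'W',np.linalg.norm(W).round(1),'yawL',np.degrees(np.arctan2(L[1],L[0])).round(1),'yawW',np.degrees(np.arctan2(W[1],W[0])).round(1))
    return r,L/np.linalg.norm(L)
rect('tv',[(88,397),(303,490),(275,550),(57,455)],A,15)
rect('mini',[(73,74),(222,117),(212,174),(58,130)],B,14)
r,L=rect('tvdock',[(360,128),(660,85),(676,190),(378,231)],A,10);print(' bay',r+8*L)
r,L=rect('minidock',[(413,390),(640,375),(650,477),(423,493)],B,10);print(' bay',r+8*L)
rect('tray',[(46,426),(257,380),(277,475),(68,522)],B,10)
w=P([(462,419),(633,467)],A,10);print('opener',w.mean(0),w[1]-w[0],np.linalg.norm(w[1]-w[0]))
print('coaster',P((187,155),A,5),'cup',P((537,98),B,62),'foot',P((510,115),B,4),'dice',P([(363,307)],A,14),P([(351,283)],B,14))
E
```

```text
tv [433.7 319.1] L 138.7 W 38.1 yawL -114.4 yawW 152.5
mini [ 627.  -105.4] L 91.8 W 34.0 yawL -107.7 yawW 165.9
tvdock [613.  119.3] L 177.7 W 62.3 yawL -83.5 yawW -171.8
 bay [613.9015345  111.37852375  10.        ]
minidock [ 441.4 -325.5] L 130.8 W 59.3 yawL -87.4 yawW -176.8
 bay [ 441.72918104 -333.44328294   10.        ]
tray [ 436.4 -112.2] L 124.7 W 56.4 yawL -78.9 yawW -169.3
opener [445.9218372  105.43028544  10.        ] [-30.17170441 -99.29306428   0.        ] 103.7759334431816
coaster [[620.83816123 316.74199867   5.        ]] cup [[ 628.82167797 -320.49821451   62.        ]] foot [[ 627.74812293 -322.39589544    4.        ]] dice [[527.67766503 211.35648299  14.        ]] [[ 530.91453273 -223.97809726   14.        ]]
```

Request:
play_rows(increments=[[20, 10, -5, 0, 0], [40, 21, -10, 0, 0], [40, 21, -10, 0, 0], [40, 21, -10, 0, 0], [40, 21, -10, 0, 0], [40, 21, -10, 0, 0], [40, 21, -10, 0, 0], [40, 21, -10, 0, 0], [40, 21, -10, 0, 0], [40, 21, -10, 0, 0], [24, 9.5, -5, 0, 0], [0, 0, 0, 0, 0], [0, 0, 0, 0, 0]], newtons=25)

```text
time_s: 1.78
ee_pos: [627.5, -321.2, 127.8]
ee_rot: [-180.0, 0.1, 23.0]
force: [-0.8, -0.2, 0.9]
gripper_width: 91.4
```

```bash
python3 - <<'E'
from h import *
s=env.state();print(s['ee_pos'],s['ee_rot'],s['qpos'])
cv2.imwrite('pics/w1.png',env.grab_frame('wrist')[:,:,::-1])
E
```

```text
[ 627.48246378 -321.23120223  127.76996462] [-1.79973707e+02  6.17428341e-02  2.29520950e+01] [-2.80299762e+01  3.38206782e+01  7.86282724e+01 -3.39797794e-02
  6.76103519e+01  3.90309023e+01]
```

View pics/w1.png

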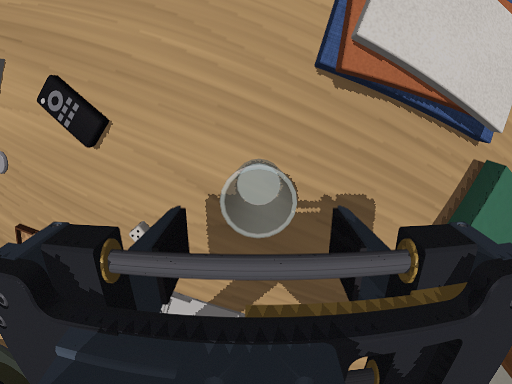

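```bash
python3 - <<'E'
from h import *
s=env.state()
print(wr2w([(259,201)],62,s),wr2w([(102,76+0),(41,96),(55,76),(109,124),(95,147)],16,s))
E
```

```text
[[ 629.83017809 -320.6813903    62.        ]] [[ 672.83346431 -136.30402171   16.        ]
 [ 631.416006    -63.88981902   16.        ]
 [ 657.12941566  -76.5586136    16.        ]
 [ 630.67426272 -160.96487265   16.        ]
 [ 603.04575397 -152.22658666   16.        ]]
```

Request:
play_rows(increments=[[1.5, 0, -20, 0, 0], [0, 0, -30, 0, 0], [0, 0, -25, 0, 0], [0, 0, -15, 0, 0], [0, 0, -2, 0, 0], [0, 0, 0, 0, 0], [0, 0, 0, 0, 1], [0, 0, 0, 0, 1], [0, 0, 0, 0, 1], [0, 0, 0, 0, 1], [0, 0, 0, 0, 1], [0, 0, 0, 0, 1], [0, 0, 0, 0, 1], [0, 0, 10, 0, 1], [0, 0, 10, 0, 1]], newtons=25)

```text
time_s: 3.7
ee_pos: [629.8, -321.4, 56.0]
ee_rot: [180.0, 0.0, 23.0]
force: [0.7, -0.9, -2.4]
gripper_width: 61.3
```

Request:
play_rows(increments=[[0, 0, 20, 0, 1], [0, 10, 15, 0, 1], [-1, 25, 8, 0, 1], [-1, 40, 0, 0, 1], [-1, 45, 0, 0, 1], [-1, 45, 0, 0, 1], [-1, 45, 0, 0, 1], [-1, 45, 0, 0, 1], [-1, 45, 0, 0, 1], [-1, 45, 0, 0, 1], [-1, 45, 0, 0, 1], [0, 45, 0, 0, 1], [0, 45, 0, 0, 1], [0, 45, 0, 0, 1], [0, 45, 0, 0, 1], [0, 38, 0, 0, 1], [0, 20, 0, 0, 1], [0, 10, 0, 0, 1], [0, 0, 0, 0, 1], [0, 0, 0, 0, 1]])

```text
time_s: 6.2
ee_pos: [620.9, 315.7, 99.0]
ee_rot: [180.0, 0.0, 22.9]
force: [0.6, 0.8, -1.9]
gripper_width: 61.5
```

```bash
python3 - <<'E'
from h import *
s=env.state();print(s['ee_pos'],s['ee_rot'],s['gripper_width'])
cv2.imwrite('pics/w2.png',env.grab_frame('wrist')[:,:,::-1])
E
```

```text
[620.87714169 315.73119011  98.97336433] [1.79964317e+02 3.76850199e-02 2.28963393e+01] 61.49865788830056
```

View pics/w2.png

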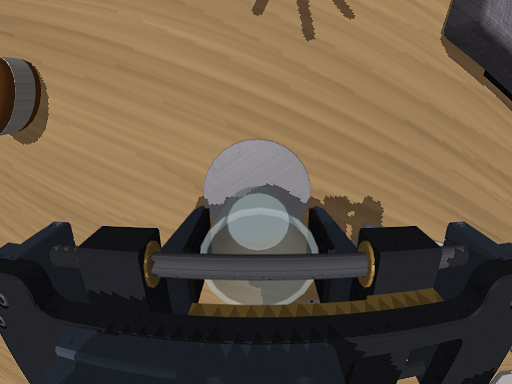

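```bash
python3 - <<'E'
from h import *
s=env.state()
w=wr2w([(258,140),(204,187),(311,187),(220,155),(296,155)],5,s);print(w)
from scipy.optimize import least_squares
print(least_squares(lambda p:np.hypot(w[:,0]-p[0],w[:,1]-p[1])-48,[620,317]))
E
```

```text
[[664.55985341 334.68069944   5.        ]
 [608.10456978 362.73084174   5.        ]
 [644.7880619  275.59602892   5.        ]
 [640.20702315 359.75230975   5.        ]
 [665.45386883 299.76099597   5.        ]]
     message: `ftol` termination condition is satisfied.
     success: True
      status: 2
         fun: [ 3.510e-02 -8.178e-02 -3.787e-01 -1.941e-01  2.388e-01]
           x: [ 6.202e+02  3.164e+02]
        cost: 0.12302957947687754
         jac: [[-9.244e-01 -3.815e-01]
               [ 2.516e-01 -9.678e-01]
               [-5.172e-01  8.559e-01]
               [-4.194e-01 -9.078e-01]
               [-9.390e-01  3.440e-01]]
        grad: [-2.055e-07 -1.623e-08]
  optimality: 2.054600534938336e-07
 active_mask: [ 0.000e+00  0.000e+00]
        nfev: 4
        njev: 4
```

Request:
play_rows(increments=[[0, 1, -15, 0, 1], [0, 0, -20, 0, 1], [0, 0, -12, 0, 1], [0, 0, -6, 0, 1], [0, 0, -2, 0, 1], [0, 0, -1, 0, 1], [0, 0, -1, 0, 1], [0, 0, 0, 0, 1], [0, 0, 0, 0, 1]])

```text
time_s: 7.38
ee_pos: [620.9, 318.1, 42.2]
ee_rot: [180.0, -0.0, 23.0]
force: [-0.1, -0.1, -1.3]
gripper_width: 60.7
```

Request:
play_rows(increments=[[0, -1, -1, 0, 1], [0, 0, -0.5, 0, 1], [0, 0, 0, 0, 1]])

```text
time_s: 7.75
ee_pos: [621.2, 317.5, 41.3]
ee_rot: [-180.0, -0.1, 23.0]
force: [-0.5, 1.0, 2.4]
gripper_width: 60.7
```

Request:
play_rows(increments=[[0, 0, 0, 0, 0], [0, 0, 0, 0, 0], [0, 0, 0, 0, 0], [0, 0, 0, 0, 0], [0, 0, 15, 0, 0], [0, 0, 35, 0, 0], [0, 0, 30, 0, 0], [-17, 0, 0, 7, 0.2], [-35, 0, 0, 7, 0.2], [-35, 0, 0, 7, 0.2], [-35, 1, -10, 7, 0.2], [-35, 1, -20, 7, 0.2], [-30, 0, 0, 7, 0.2], [0, 0, 0, 0, 0.2], [0, 0, 0, 0, 0.2]])

```text
time_s: 9.62
ee_pos: [435.3, 319.8, 91.7]
ee_rot: [179.9, -0.2, 64.9]
force: [-0.4, 0.4, -0.3]
gripper_width: 72.9
```

```bash
python3 - <<'E'
from h import *
s=env.state();print(s['ee_pos'],s['ee_rot'],s['gripper_width'])
cv2.imwrite('pics/w3.png',env.grab_frame('wrist')[:,:,::-1])
E
```

```text
[435.3252971  319.78808344  91.66587895] [ 1.79885967e+02 -1.60912111e-01  6.49091752e+01] 72.9400190361525
```

View pics/w3.png

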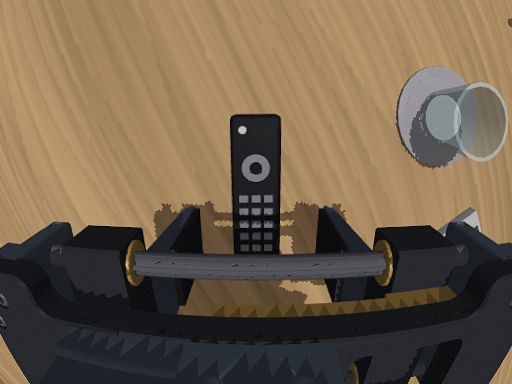

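```bash
python3 - <<'E'
from h import *
s=env.state()
w=wr2w([(231,116),(280,116),(233,230),(280,230),(442,118)],20,s);print(w)
m=w[:2].mean(0)[:2];n=w[2:4].mean(0)[:2];d=(m-n)/np.linalg.norm(m-n);print(m-70*d,np.degrees(np.arctan2(d[1],d[0])))
E
```

```text
[[445.22462734 391.36240104  20.        ]
 [478.98625603 375.4345516   20.        ]
 [405.18322224 307.00102123  20.        ]
 [440.75897133 290.29878282  20.        ]
 [611.40379972 320.23243665  20.        ]]
[432.75924183 319.84691808] 65.21392625746613
```

Request:
play_rows(increments=[[-2, 0, -15, 0, 0.2], [0, 0, -30, 0, 0.2], [0, 0, -18, 0, 0.2], [0, 0, -8, 0, 0.2], [0, 0, -2, 0, 0.2], [0, 0, 0, 0, 1], [0, 0, 0, 0, 1], [0, 0, 0, 0, 1], [0, 0, 0, 0, 1], [0, 0, 0, 0, 1], [0, 0, 0, 0, 1], [0, 0, 10, 0, 1], [0, 0, 15, 0, 1], [0, 0, 0, 0, 1]], newtons=25)

```text
time_s: 11.42
ee_pos: [432.8, 319.8, 44.0]
ee_rot: [179.9, -0.2, 65.0]
force: [0.5, 0.1, -1.4]
gripper_width: 39.9
```

Request:
play_rows(increments=[[0, 0, 25, 0, 1], [8, -10, 15, 3, 1], [20, -23, 5, 4, 1], [25, -29, 0, 5, 1], [25, -29, 0, 5, 1], [25, -29, 0, 5, 1], [25, -29, 0, 5, 1], [25, -29, 0, 5, 1], [18, -21, 0, 0, 1], [10, -9.5, 0, 0, 1], [0, 0, 0, 0, 1], [0, 0, 0, 0, 1]])

```text
time_s: 12.92
ee_pos: [612.0, 111.4, 87.3]
ee_rot: [-179.9, -0.0, 97.0]
force: [-0.3, -0.9, -1.6]
gripper_width: 40.0
```

```bash
python3 - <<'E'
from h import *
s=env.state();print(s['ee_pos'],s['ee_rot'],s['gripper_width'])
cv2.imwrite('pics/w4.png',env.grab_frame('wrist')[:,:,::-1])
E
```

```text
[611.95813531 111.36069851  87.3145568 ] [-1.79942643e+02 -2.10248366e-02  9.70053960e+01] 39.97660768727506
```

View pics/w4.png

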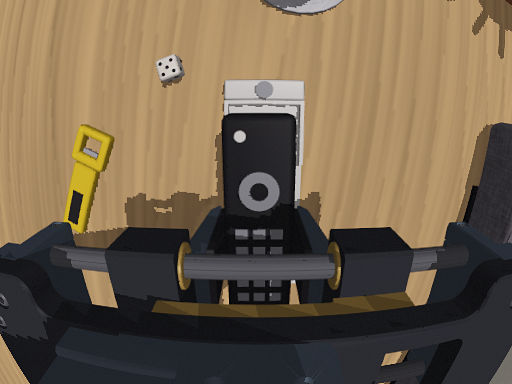

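```bash
python3 - <<'E'
from h import *
s=env.state()
w=wr2w([(225,81),(304,81),(264,89)],14,s);print(w);m=w[:2].mean(0)[:2]
for a in (96,97,98):print(a,m-97*np.array([np.cos(np.radians(a)),np.sin(np.radians(a))]))
d=w[1]-w[0];print(np.degrees(np.arctan2(d[1],d[0])))
E
```

```text
[[573.77855278 204.06772931  14.        ]
 [633.67813858 211.67669326  14.        ]
 [604.09904419 201.15911788  14.        ]]
96 [613.86760662 111.40358744]
97 [615.54967199 111.59523458]
98 [617.22813647 111.81620862]
7.2394329192267275
```

Request:
play_rows(increments=[[2.5, 0, -15, 0, 1], [0, 0, -25, 0, 1], [0, 0, -14, 0, 1], [0, 0, -6, 0, 1], [0, 0, -2, 0, 1], [0, 0, -1, 0, 1], [0, 0, 0, 0, 1], [0, 0, 0, 0, 1]])

```text
time_s: 13.98
ee_pos: [615.6, 110.6, 24.9]
ee_rot: [179.9, -0.0, 97.0]
force: [0.4, -0.6, -0.4]
gripper_width: 40.0
```

Request:
play_rows(increments=[[-0.5, 0.5, -1, 0, 1], [0, 0, -1, 0, 1], [0, 0, 0, 0, 1]])

```text
time_s: 14.35
ee_pos: [614.7, 111.0, 22.3]
ee_rot: [-180.0, 0.0, 97.0]
force: [-0.2, -1.1, -1.2]
gripper_width: 39.6
```

Request:
play_rows(increments=[[0, 0, -0.7, 0, 1], [0, 0, -0.7, 0, 1], [0, 0, 0, 0, 1]])

```text
time_s: 14.72
ee_pos: [614.9, 111.0, 21.9]
ee_rot: [180.0, -0.0, 97.0]
force: [-3.0, -0.8, 5.3]
gripper_width: 40.1
```

Request:
play_rows(increments=[[0, 0, 0, 0, 0.25], [0, 0, 0, 0, 0.25], [0, 0, 0, 0, 0.25], [0, 0, 0, 0, 0.25], [0, 0, 15, 0, 0.25], [0, 0, 30, 0, 0.25], [-10, 0, 25, -3, 0.25], [-30, -1, 0, -5, 0.3], [-35, -1, 0, -5, 0.3], [-35, -1, 0, -5, 0.3], [-30, -1, 0, -5, 0.3], [-20, -1, 0, -1, 0.3], [-9, -1, 0, 0, 0.3], [0, 0, 0, 0, 0.3], [0, 0, 0, 0, 0.3]])

```text
time_s: 16.6
ee_pos: [447.1, 105.2, 91.4]
ee_rot: [179.9, -0.0, 73.0]
force: [-0.4, -0.2, 0.2]
gripper_width: 63.9
```

```bash
python3 - <<'E'
from h import *
s=env.state();print(s['ee_pos'],s['ee_rot'],s['gripper_width'])
cv2.imwrite('pics/w5.png',env.grab_frame('wrist')[:,:,::-1])
E
```

```text
[447.05012781 105.2228152   91.43882754] [ 1.79914331e+02 -4.31559174e-02  7.29680483e+01] 63.89483484054907
```

View pics/w5.png

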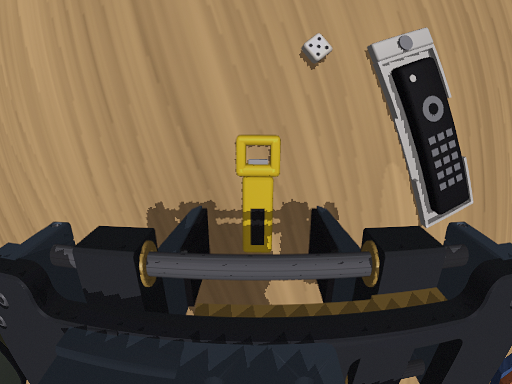

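```bash
python3 - <<'E'
from h import *
s=env.state()
w=wr2w([(236,137),(280,137),(243,230),(273,230)],12,s);print(w.round(1))
m=w[:2].mean(0)[:2];n=w[2:].mean(0)[:2];d=(m-n)/np.linalg.norm(m-n);print(m-52*d,np.degrees(np.arctan2(d[1],d[0])))
E
```

```text
[[444.4 160.3  12. ]
 [477.8 150.   12. ]
 [425.2  82.8  12. ]
 [450.   75.2  12. ]]
[445.7623257  105.48784417] 72.8763297456422
```

Request:
play_rows(increments=[[-1, 0, -15, 0, 0.3], [0, 0, -30, 0, 0.3], [0, 0, -18, 0, 0.3], [0, 0, -8, 0, 0.3], [0, 0, -2.5, 0, 0.3], [0, 0, 0, 0, 1], [0, 0, 0, 0, 1], [0, 0, 0, 0, 1], [0, 0, 0, 0, 1], [0, 0, 0, 0, 1], [0, 0, 0, 0, 1], [0, 0, 10, 0, 1], [0, 0, 15, 0, 1], [0, 0, 0, 0, 1]], newtons=20)

```text
time_s: 18.4
ee_pos: [445.7, 105.2, 43.6]
ee_rot: [179.9, -0.1, 73.0]
force: [0.1, -0.7, -0.4]
gripper_width: 25.7
```

Request:
play_rows(increments=[[0, 0, 20, 0, 1], [0, -8, 15, 2, 1], [-1, -22, 0, 4, 1], [-1, -30, 0, 5, 1], [-1, -35, 0, 5, 1], [-1, -35, 0, 5, 1], [-1, -35, 0, 5, 1], [-2, -25, 0, 2, 1], [-1, -17, 0, 0, 1], [-1, -10, 0, 0, 1], [0, 0, 0, 0, 1], [0, 0, 0, 0, 1]])

```text
time_s: 19.9
ee_pos: [435.8, -111.4, 77.5]
ee_rot: [-180.0, -0.0, 101.0]
force: [0.1, 0.5, -0.8]
gripper_width: 25.7
```

```bash
python3 - <<'E'
from h import *
s=env.state();print(s['ee_pos'],s['ee_rot'],s['gripper_width'])
cv2.imwrite('pics/w6.png',env.grab_frame('wrist')[:,:,::-1])
E
```

```text
[ 435.78492058 -111.38854125   77.5023592 ] [-1.79994670e+02 -2.06172398e-02  1.00984246e+02] 25.669851797641023
```

View pics/w6.png

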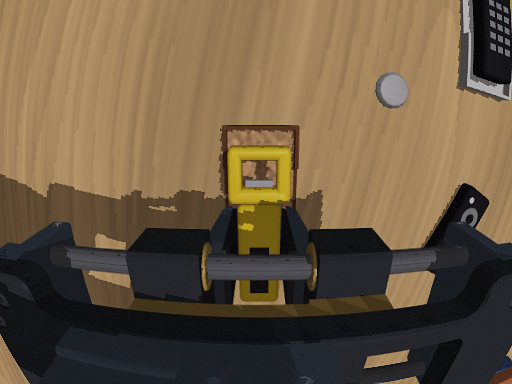

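```bash
python3 - <<'E'
from h import *
s=env.state()
w=wr2w([(223,126),(299,126)],12,s);m=w.mean(0)[:2];d=w[1]-w[0];print(w.round(1),np.degrees(np.arctan2(d[1],d[0])))
a=np.radians(101);print(m-63*np.array([np.cos(a),np.sin(a)]))
w=wr2w([(229,148),(291,148)],6+s['ee_pos'][2]-18.6,s);print(w, w.mean(0)[:2]-52*np.array([np.cos(a),np.sin(a)]))
E
```

```text
[[396.9 -55.6  12. ]
 [452.7 -44.7  12. ]] 11.018943460674981
[ 436.83176323 -111.99864181]
[[408.16474669 -63.02359701  64.95749833]
 [443.142191   -56.23738739  64.95749833]] [ 435.5755366  -110.67510574]
```

Request:
play_rows(increments=[[1, -1, -15, 0, 1], [0, 0, -20, 0, 1], [0, 0, -10, 0, 1], [0, 0, -6, 0, 1], [0, 0, -2, 0, 1], [0, 0, -1, 0, 1], [0, 0, 0, 0, 1], [0, 0, 0, 0, 1]])

```text
time_s: 20.95
ee_pos: [437.0, -113.0, 23.8]
ee_rot: [180.0, 0.0, 101.0]
force: [-0.3, 0.6, -1.0]
gripper_width: 26.1
```

Request:
play_rows(increments=[[0, 0, -0.7, 0, 1], [0, 0, 0, 0, 1], [0, 0, 0, 0, 1]])

```text
time_s: 21.32
ee_pos: [436.8, -112.9, 22.9]
ee_rot: [180.0, -0.0, 101.0]
force: [1.3, 1.3, -0.8]
gripper_width: 25.9
```

Request:
play_rows(increments=[[0, 0, -0.7, 0, 1], [0, 0, 0, 0, 1], [0, 0, 0, 0, 1]])

```text
time_s: 21.7
ee_pos: [436.8, -112.9, 22.2]
ee_rot: [180.0, -0.0, 101.0]
force: [0.7, -0.1, -0.9]
gripper_width: 25.7
```

Request:
play_rows(increments=[[0, 0, -0.7, 0, 1], [0, 0, 0, 0, 1], [0, 0, 0, 0, 1]])

```text
time_s: 22.08
ee_pos: [436.9, -113.0, 21.8]
ee_rot: [180.0, 0.0, 101.0]
force: [-1.2, 0.2, 5.4]
gripper_width: 25.9
```

Request:
play_rows(increments=[[0, 0, 0, 0, 0.4], [0, 0, 0, 0, 0.4], [0, 0, 0, 0, 0.4], [0, 0, 0, 0, 0.4], [0, 0, 15, 0, 0.3], [0, 0, 30, 0, 0.3], [10, 0, 25, -3, 0.25], [30, 1, 0, -5, 0.25], [40, 2, 0, -5, 0.25], [40, 2, 0, -5, 0.25], [35, 2, 0, -5, 0.25], [25, 0, 0, -5, 0.25], [11, 0, 0, 0, 0.25], [0, 0, 0, 0, 0.25], [0, 0, 0, 0, 0.25]])

```text
time_s: 23.95
ee_pos: [626.7, -105.9, 91.3]
ee_rot: [-179.9, 0.0, 73.0]
force: [0.3, 0.6, 0.0]
gripper_width: 68.0
```

```bash
python3 - <<'E'
from h import *
s=env.state();print(s['ee_pos'],s['ee_rot'],s['gripper_width'])
cv2.imwrite('pics/w7.png',env.grab_frame('wrist')[:,:,::-1])
E
```

```text
[ 626.66139225 -105.94110355   91.34073551] [-1.79925197e+02  1.33328640e-02  7.29912342e+01] 68.02709876551397
```

View pics/w7.png

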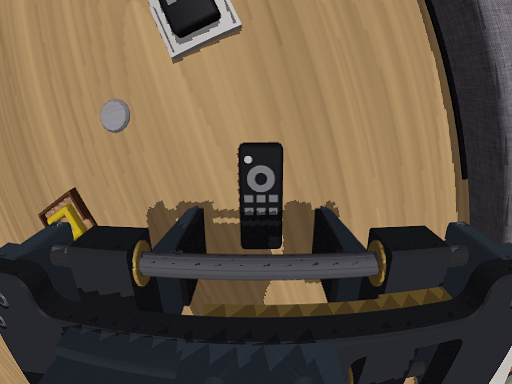

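```bash
python3 - <<'E'
from h import *
s=env.state()
w=wr2w([(239,144),(283,144),(242,236),(282,236)],18,s);print(w.round(1))
m=w[:2].mean(0)[:2];n=w[2:].mean(0)[:2];d=(m-n)/np.linalg.norm(m-n);print(m-46*d,np.degrees(np.arctan2(d[1],d[0])))
E
```

```text
[[ 625.1  -56.3   18. ]
 [ 657.9  -66.3   18. ]
 [ 603.3 -131.1   18. ]
 [ 635.8 -141.1   18. ]]
[ 628.55923758 -105.48321514] 73.67897160970438
```

Request:
play_rows(increments=[[1.5, 0.5, -15, 0.7, 0.25], [0, 0, -30, 0, 0.25], [0, 0, -18, 0, 0.25], [0, 0, -8, 0, 0.25], [0, 0, -2, 0, 0.25], [0, 0, 0, 0, 1], [0, 0, 0, 0, 1], [0, 0, 0, 0, 1], [0, 0, 0, 0, 1], [0, 0, 0, 0, 1], [0, 0, 0, 0, 1], [0, 0, 10, 0, 1], [0, 0, 15, 0, 1], [0, 0, 0, 0, 1]], newtons=25)

```text
time_s: 25.75
ee_pos: [630.6, -105.7, 45.4]
ee_rot: [179.8, -0.0, 73.7]
force: [0.5, -0.6, -1.0]
gripper_width: 35.7
```

Request:
play_rows(increments=[[0, 0, 25, 0, 1], [-8, -10, 15, 2, 1], [-20, -23, 3, 3, 1], [-27, -33, 0, 4, 1], [-27, -33, 0, 4, 1], [-27, -33, 0, 4, 1], [-27, -33, 0, 2, 1], [-24, -30, 0, 0, 1], [-18, -21, 0, 0, 1], [-10, -12, 0, 0, 1], [0, 0, 0, 0, 1], [0, 0, 0, 0, 1]])

```text
time_s: 27.25
ee_pos: [441.9, -332.8, 86.5]
ee_rot: [180.0, -0.0, 92.7]
force: [0.8, 1.1, -0.9]
gripper_width: 35.7
```

```bash
python3 - <<'E'
from h import *
s=env.state();print(s['ee_pos'],s['ee_rot'],s['gripper_width'])
cv2.imwrite('pics/w8.png',env.grab_frame('wrist')[:,:,::-1])
E
```

```text
[ 441.91582251 -332.83903569   86.45315861] [ 1.79976341e+02 -1.69983799e-02  9.26932755e+01] 35.69154074130514
```

View pics/w8.png

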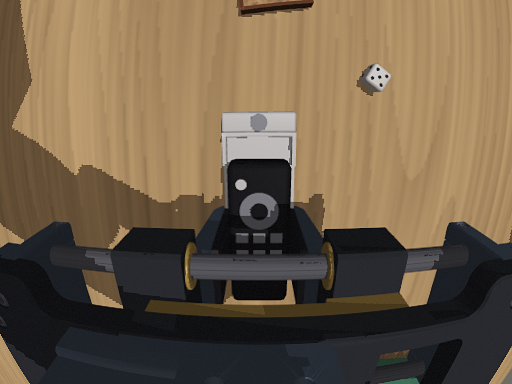

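```bash
python3 - <<'E'
from h import *
s=env.state()
w=wr2w([(222,113),(296,113)],14,s);m=w.mean(0)[:2];d=w[1]-w[0];print(w.round(1),np.degrees(np.arctan2(d[1],d[0])))
a=np.radians(92.8);u=np.array([np.cos(a),np.sin(a)]);print(m-73*u)
w=wr2w([(229,161),(291,161)],s['ee_pos'][2]-2,s);print(w.round(1), w.mean(0)[:2]-46*u)
E
```

```text
[[ 409.7 -262.5   14. ]
 [ 466.3 -259.8   14. ]] 2.681937981007431
[ 441.58134282 -334.07441374]
[[ 422.8 -286.7   84.4]
 [ 456.5 -285.1   84.4]] [ 441.88926211 -331.83732627]
```

Request:
play_rows(increments=[[0, -1.5, -15, 0, 1], [0, 0, -25, 0, 1], [0, 0, -12, 0, 1], [0, 0, -6, 0, 1], [0, 0, -2, 0, 1], [0, 0, -1, 0, 1], [0, 0, -1, 0, 1], [0, 0, 0, 0, 1], [0, 0, 0, 0, 1]])

```text
time_s: 28.42
ee_pos: [441.4, -335.0, 24.7]
ee_rot: [180.0, 0.0, 92.7]
force: [0.6, -0.5, -1.4]
gripper_width: 36.0
```

Request:
play_rows(increments=[[0, 0, -0.7, 0, 1], [0, 0, 0, 0, 1], [0, 0, 0, 0, 1]])

```text
time_s: 28.8
ee_pos: [441.3, -334.9, 23.7]
ee_rot: [180.0, -0.0, 92.7]
force: [1.0, 0.1, -0.2]
gripper_width: 35.7
```

Request:
play_rows(increments=[[0, 0, -0.7, 0, 1], [0, 0, 0, 0, 1], [0, 0, 0, 0, 1]])

```text
time_s: 29.18
ee_pos: [441.3, -335.0, 23.1]
ee_rot: [180.0, 0.0, 92.7]
force: [0.4, -0.3, -0.1]
gripper_width: 35.5
```

Request:
play_rows(increments=[[0, 0, -0.6, 0, 1], [0, 0, 0, 0, 1], [0, 0, 0, 0, 1]])

```text
time_s: 29.55
ee_pos: [441.4, -335.0, 22.9]
ee_rot: [180.0, 0.0, 92.7]
force: [-1.5, 0.4, 5.1]
gripper_width: 35.7
```

Contact. Release, lift, and retreat out of the top view.

Request:
play_rows(increments=[[0, 0, 0, 0, 0.25], [0, 0, 0, 0, 0.25], [0, 0, 0, 0, 0.25], [0, 0, 0, 0, 0.25], [0, 0, 15, 0, 0.25], [0, 0, 30, 0, 0.25], [0, -10, 40, 0, 0.25], [-20, -25, 30, 0, 0], [-30, -30, 20, 0, 0], [-35, -35, 20, 0, 0], [-35, -35, 20, 0, 0], [-35, -35, 10, 0, 0], [-25, -15, 0, 0, 0], [0, 0, 0, 0, 0], [0, 0, 0, 0, 0]])

```text
time_s: 31.42
ee_pos: [261.8, -519.5, 208.0]
ee_rot: [180.0, 0.0, 92.7]
force: [-0.5, -0.4, 0.1]
gripper_width: 91.4
```

```bash
python3 - <<'E'
from h import *
im=env.grab_frame('top')[:,:,::-1];im=im[120:280,90:470]
a=cv2.resize(im[:,:190],None,fx=4,fy=4,interpolation=cv2.INTER_CUBIC)[:600]
b=cv2.resize(im[:,190:],None,fx=4,fy=4,interpolation=cv2.INTER_CUBIC)[:600]
cv2.imwrite('pics/fa.png',a);cv2.imwrite('pics/fb.png',b)
cv2.imwrite('pics/fs.png',env.grab_frame('side')[:,:,::-1])
E
```

```text
(no output)
```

View pics/fa.png

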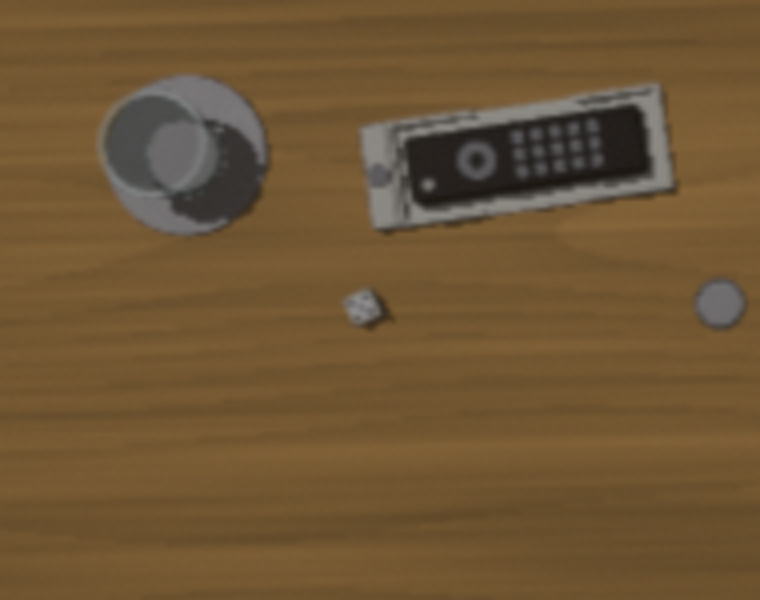

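View pics/fb.png

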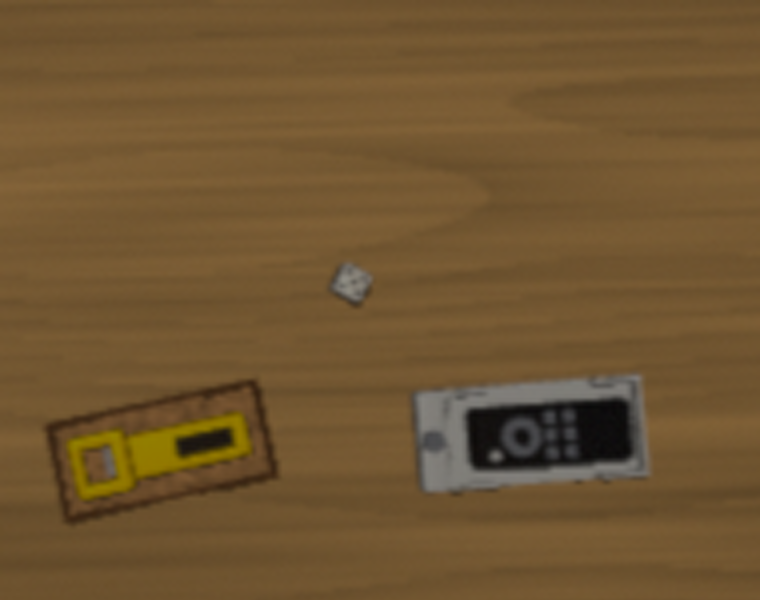

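View pics/fs.png

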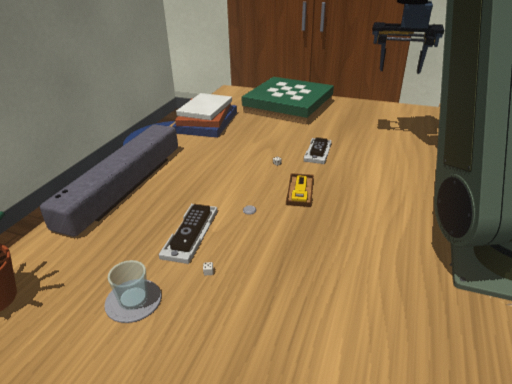

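```bash
python3 - <<'E'
from h import *
A=(90,120);B=(280,120)
def P(c,off,z): return px2w('top',np.array(c)/4-.375+off,z).mean(0)
print('cup',P([(155,143)],A,67),'tv',P([(403,138),(642,106),(652,177),(416,207)],A,22))
print('mini',P([(468,408),(628,399),(634,459),(474,470)],B,20),'op',P([(75,471),(247,434)],B,15))
print(env.state()['time_s']); env.job_done()
E
```

```text
cup [619.88000597 315.74952207  67.        ] tv [612.19704888 112.15577486  22.        ]
mini [ 441.31381127 -333.56317746   20.        ] op [ 435.62611118 -111.08719596   15.        ]
31.525
the job is handed in; nothing more can be done
```

All four things are in their places, and I handed the job in at about 31.5 s of the 102 s allowed. Each was lowered until the wrist force showed contact, then let go and left clear of the arm.

The last top-camera check compared each thing with its bay:

| Thing | Bay | Off centre (mm) | Limit (mm) |
|---|---|---|---|
| Dice cup, upright | Coaster | about 1 | 15 |
| Long remote, face up | Long dock | about 2 | 14 |
| Short remote, face up | Short dock | about 1 | 14 |
| Opener, flat | Cork-lined tray | about 1 | 15 |

These figures are good to about 2 mm, because the camera calibration is. In the pictures the things line up with their bays and the two dice sit at the same pixels as at the start. I judged "lying fully down" from the contact force and the pictures, without measuring height or tilt separately. No check failed or disagreed, and the hand-in gave no verdict.

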